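Load the spring contact cell and hold it at its stop for a resistance reading

ROBOT

A 6-joint arm with a two-finger parallel gripper is mounted at the origin on a cart in front of the work surface, level with it; the furniture and walls round the work are solid. World frame = base frame: x ahead of the robot, y to its left, z up, the work surface at z = 0. Lengths are in m, angles in rad, forces in N, time in s.
With the tool pointing down it reaches from about 0.25 to 0.725 m from the base axis. Payload 4 kg.
Tool frame: the origin (TCP) lies midway between the tips of the shut fingers; the grasp point (between the pads) lies 19 mm behind it (grip_depth is the distance from the TCP to the grasp point, in m); z points along the fingers, y is the line along which they close (so a half turn about z gives the same grasp; the last joint's range is limited). The gripper opens to 85 mm and grips with 20 to 120 N. Pads are 22 mm wide; open, the fingers measure 114 mm over their backs; the gripper's body (76 mm by 85 mm) begins 54 mm behind the grasp point. The pads swing forward as they close: fully open they stand 13 mm farther back than shut.
Start: joints at [1.244, 0.241, 0.005, 1.335, 0, 1.571], TCP at [0.161, 0.474, 0.231] pointing down, gripper open.
Joint ranges: [-2.72, 2.72], [-1.05, 1.87], [-1.09, 1.28], [-1.99, 2.15], [-1.42, 1.44], [-3.14, 3.14]. Speed limits (rad/s): [2.79, 2.79, 3.14, 3.14, 3.14, 3.14].

INTERFACE

Orientations are given as [roll, pitch, yaw] about the fixed x, y, z axes, in that order (R = Rz(yaw) Ry(pitch) Rx(roll)).
In Python, from rig import read_state, camera, hand_in, look_for, landmark_of, grip_depth gives the robot as it stands. The module is installed in compiled form; this text tells all that it offers.
- The arm moves only by the tool step_arm, never from a script. Its argument "commands" is a list of rows, each an object of numbers: "tx", "ty", "tz": the shift along the tool's x, y, z as a fraction of full scale; "twist": the turn about the tool's z as a fraction of full scale. A call has 1 to 10 rows; each row shifts and turns the commanded pose from where the row before left it, along the tool's axes as they then stand; what a row does not reach is not made up. Full scale, the value 1, is 200 mm for a shift and 60 degrees for a turn. A row lasts 1/8 s, in which the tool goes at most 62.5 mm and 10.7 degrees, less where a joint would pass 70% of its speed; a pose out of reach is approached as far as the arm can. A call with a number of a shift or a turn outside -1 to 1 is refused whole. A call with a gripper value outside its range is refused whole. "jaw" is the closure, from -1 (fully open) to 1 (shut), set as the call begins (left out, the last holds). The fingers move at their own pace and stop on an object; "force" is the grip in N (left out, the last holds). Time passes only in rows, so rows that do not move let the fingers close. It gives the time, the measured TCP pose, the force, the opening and the grip force at its end, in the units of the state.
- read_state(): the state, without advancing time (a new reading comes with each control period).
- camera(name): name is "scene" or "top" or "wrist"; returns a dict with "color" (420x560x3 uint8, red, green, blue), "z_map" (420x560 float32, m along the optical axis (not along the pixel's ray), 0 where there is no reading), "fovy" (degrees; the focal length in pixels is half the picture's height over the tangent of half this angle, whatever the lens; pixels are square), "cx", "cy" (the principal point, pixels), "R" (3x3) and "t" (3): a world point X has camera coordinates R X + t. Camera axes: x right, y down, z forward; pixel columns grow to the right and rows downward; lengths in m; the calibration is good to about 2 mm. A picture is of the moment at which its call begins.
- hand_in(): hands the job in; it is judged then, once.
Trained networks look in the newest picture that a camera, given by its name, has taken for a name from the list of things; names that differ only in an ending like _2 or _b are one class to them, and where a whole thing is asked for, a point or a joint stands for the part that bears it (a point fixed in the world has none). Each returns a list of dicts, best first, with "score" (0 to 1); they miss things now and then, are a little off and sometimes report something else, mostly with a low value. They report only what shows in the picture. A call takes as long as a camera call. They do not tell look-alikes from the thing itself.
- look_for(query, camera): "location" ([x, y, z] in m, in world coordinates, good to about 4 mm: the middle of the surface that is visible of it).
- landmark_of(query, camera): "location" ([x, y, z] in m, in world coordinates, good to about 4 mm: a listed point, or the origin of a listed thing).
The state is a dict: "clock": time; "q": joint angles; "joint_velocities": joint speeds; "joint_efforts": joint torques, N m; "ee_pos": TCP position; "eef_rot": TCP orientation; "contact_force": force on the tool from outside, world axes, zero at the start; "torque": the same for the moment, N m; "grip_width": opening from 0.0 (shut) to 1.0 (fully open); "gripper_force": force on a finger pad.
Only numpy, scipy, OpenCV 4.12 (cv2) and the standard library are available. Lean on these libraries where they do the work, as an engineer would, in place of code of your own. Each camera call takes 0.05 s, during which the arm holds its last target. There are 200 camera calls.

TASK

Set up a contact-resistance reading in the four-rod cell: lay the thick 50 mm reference disc flat between the rods on the sprung lower contact and let go of it, then lay the thinner 50 mm sample disc flat on top of it and let go, setting both down rather than dropping them. Then pick up the contact head by its grip, lower it onto the sample and press straight down against the spring until the flange of the head rests flat on the tops of all four rods, firmly but without forcing it, and finish while still holding it pressed there so that the meter can be read; do not let go. The small 40 mm disc, the syringe and the multimeter stay where they are.

Things in the scene. Friction and masses are not known exactly. Their poses are not given: they have to be found in the camera images.
- cell: Fixed sample cell on the worktop, yaw within 30 degrees. Origin: centre of its underside, z up. Aluminium base 120 (x) x 100 (y) mm, top at z 13 mm. Four upright 8 mm steel rods at (+-21.6, +-21.6) mm, tops at z 86 mm (last 2.5 mm tapered), with 53 mm between them on the diagonal for the discs. Two binding posts at x -49 mm, 26 mm high; besides the rods nothing is above the platen (42 mm).
- platen_top (a point): Centre of the upper face of the sprung lower contact, a brass platen 46 mm in diameter between the rods; 42 mm above the cell's underside when up, and goes down with it.
- cell_stop (a point): Point on the cell's axis level with the rod tops (86 mm above its underside): the hard stop of the head's flange. Axes as the cell's. Between neighbouring rods there is a free gap of 35 mm on each of the four sides (cell's +x, -x, +y, -y): fingers holding a disc by its rim go down through two gaps that face each other.
- lower_contact (a joint): How far the lower contact is pressed down, m; 0 = up (start), own limit 0.010. Its spring pushes up with 7 N when up and 1 N more per mm; the weight of discs and head (about 4 N) does not sink it. With both discs in and the flange on the rods it reads about 0.008: that takes about 10 N of push beyond the weights, and any more goes into the rods. Let go, it springs up.
- thick_disc: Reference disc, solid, bare pale metal, 50 mm in diameter and 20 mm thick, about 0.11 kg, lying flat on the worktop. Origin: centre of its underside, z up.
- thin_disc: Sample disc, solid, bare yellowish metal, 50 mm in diameter and 12 mm thick, about 0.15 kg, lying flat on the worktop. Origin: centre of its underside, z up.
- contact_head: Upper contact head, 0.15 kg, standing on its contact face. Origin: centre of that face, z up. Brass boss 48 mm in diameter, 20 mm high (goes between the rods); above it an aluminium flange 80 mm in diameter, z 20 to 28 mm, with a brass stub to 51 mm out along x; then a ribbed grey round grip 26 mm in diameter, z 28 to 69 mm, domed to 74.5 mm. Fingertips may rest on the flange.
- head_flange (a point): Centre of the underside of the head's flange, 20 mm above the head's contact face.
- small_disc: Bystander: small coppery disc, 40 mm in diameter and 10 mm thick; lies among the other two discs. Origin: centre of its underside. Leave it alone.
- paste_syringe: Bystander: syringe 120 x 32 x 24 mm lying in front of the cell. Leave it alone.
- multimeter: Bystander: hand multimeter 149 x 75 x 45 mm lying to the right. Leave it alone.
Not all that is in view belongs to the job. What is shaped like the contact_head but orange, pink or turquoise is not meant.

How it is judged:
On the way, in this order (a step that is already met when the one before it is completed fails the run):
1. the thick disc lies flat on the lower contact between the rods, let go (horizontal distance between thick_disc and platen_top below 0.004 m and z of thick_disc in the frame of platen_top between -0.002 and 0.002 m and angle between thick_disc's own z axis and vertical below 0.05 rad and contact force between the fingers and thick_disc below 0.1 N and value of joint lower_contact below 0.0015 m), for 0.2 s.
2. the thinner disc lies flat on the thick one between the rods, let go (horizontal distance between each of thick_disc, thin_disc and platen_top below 0.004 m and z of thick_disc in the frame of platen_top between -0.002 and 0.002 m and angle between each of thick_disc, thin_disc's own z axis and vertical below 0.05 rad and z of thin_disc in the frame of platen_top between 0.018 and 0.022 m and contact force between the fingers and thin_disc below 0.1 N and contact force between the fingers and thick_disc below 0.1 N and value of joint lower_contact below 0.002 m), for 0.2 s.
3. the head is pressed down until its flange rests on the rods (horizontal distance between each of thick_disc, thin_disc and platen_top below 0.004 m and z of thick_disc in the frame of platen_top between -0.002 and 0.002 m and angle between each of thick_disc, thin_disc's own z axis and vertical below 0.05 rad and z of thin_disc in the frame of platen_top between 0.018 and 0.022 m and horizontal distance between contact_head and cell_stop below 0.005 m and z of head_flange in the frame of cell_stop between -0.002 and 0.0015 m and angle between contact_head's own z axis and vertical below 0.04 rad and value of joint lower_contact above 0.0065 m and contact force between contact_head and thin_disc above 5 N and contact force between contact_head and cell above 0.8 N and contact force between the fingers and contact_head above 2 N), for 0.3 s.
At the end, for the whole second after the job is handed in: Thick disc on the lower contact, thinner one on it, both flat and within 4 mm of the axis; the head's flange flat on the rods (within 1.5 mm), pressing with 0.8 N or more on them and over 5 N on the sample; fingers still holding the head, all still for a second; bystanders within 20 mm (all of step 3 and linear speed of contact_head below 0.01 m/s and distance of each of small_disc, paste_syringe, multimeter from where it was at the start of the episode below 0.02 m); the arm keeps its last pose, push and grip.
It fails at once if the head is forced onto the rods (over 45 N) (contact force between contact_head and cell above 45 N).
It fails at once if a disc is dropped from over 20 mm into the cell ((horizontal distance between thick_disc and cell_stop below 0.03 m and linear speed of thick_disc above 0.6 m/s and contact force between the fingers and thick_disc below 0.1 N) or (horizontal distance between thin_disc and cell_stop below 0.03 m and linear speed of thin_disc above 0.6 m/s and contact force between the fingers and thin_disc below 0.1 N)).
It fails at once if a bystander is disturbed (distance of any of small_disc, paste_syringe, multimeter from where it was at the start of the episode above 0.03 m).
It also fails if it takes over 70 s, if anything falls off the work surface, if the arm or the gripper's body presses on something with over 40 N, if the wrist force passes 120 N, or if a joint passes its speed limit or range.

## Working session

There is one attempt and no reset: what is moved stays moved. The work goes in short steps, Python scripts to look and compute and a tool call to move; the robot and the scene stay as the last step left them, time stands still between calls to the robot, and variables do not carry over. Pictures are saved under pics/ and viewed, at most 10 in all, crops included, and the job is handed in when it is done.

Besides the shell and the picture viewer there is one more tool, called by a JSON object that holds its "fn" and its "kwargs", one argument or row to a line. step_arm: Moves the arm, as the interface text tells. Shift numbers are shares of 200 mm and turn numbers shares of 60 degrees, none past 1 either way. Its arguments: {"type":"object","properties":{"commands":{"type":"array"},"jaw":{"type":"number"},"force":{"type":"number"}},"required":["commands"]}

```bash
mkdir -p pics
cat > h.py <<'E'
import numpy as np, cv2
from rig import *
def f(c): return c["color"].shape[0]/2/np.tan(np.radians(c["fovy"])/2)
def world(c):
    z=c["z_map"]; v,u=np.indices(z.shape); k=f(c)
    P=np.stack([(u-c["cx"])/k*z,(v-c["cy"])/k*z,z],-1)
    return (P-c["t"])@c["R"]
def save(c,n): cv2.imwrite(f"pics/{n}.png",c["color"][:,:,::-1])
E
python3 - <<'E'
from h import *
np.set_printoptions(precision=4,suppress=True)
s=read_state(); print(s["ee_pos"],s["eef_rot"],grip_depth)
for n in ["scene","top"]:
    c=camera(n); save(c,n+"0"); np.savez(f"{n}0.npz",**c); print(n,f(c),c["R"].tolist(),c["t"])
    for q in ["cell","platen_top","cell_stop","thick_disc","thin_disc","small_disc","contact_head","paste_syringe","multimeter"]:
        print(q,[(np.round(d["location"],4).tolist(),round(d["score"],2)) for d in landmark_of(q,n)[:4]])
a=cv2.imread("pics/scene0.png");b=cv2.imread("pics/top0.png")
E
```

```text
[0.1603 0.4729 0.2304] [-3.1395  0.      2.8148] 0.0187
scene 496.72682431444946 [[0.43398711736864726, -0.9009080080361147, -0.004465760232257895], [-0.5445289769061014, -0.25835608123444803, -0.7979601046410615], [0.7177348920511296, 0.34873614143873766, -0.6026937268520173]] [-0.3127  0.3183  1.1276]
cell [([0.5948, -0.0212, 0.003], 0.97)]
platen_top [([0.5949, -0.0273, 0.0437], 0.58)]
cell_stop [([0.5918, -0.0226, 0.0837], 0.7)]
thick_disc [([0.5789, 0.1564, -0.0019], 0.55)]
thin_disc [([0.4648, 0.1618, 0.0021], 0.65)]
small_disc [([0.5099, -0.2264, 0.0205], 0.71), ([0.4991, 0.3039, 0.0032], 0.49)]
contact_head [([0.5834, -0.5288, -0.0002], 0.91), ([0.5089, -0.2232, -0.0006], 0.89), ([0.4472, -0.3622, -0.0014], 0.85), ([0.6231, -0.3694, 0.0015], 0.65)]
paste_syringe [([0.3847, -0.0658, 0.003], 0.74)]
multimeter [([0.6191, -0.3717, 0.0011], 0.77)]
top 526.09757255878 [[-0.0241175564140526, -0.9997085621801498, 0.0010649771417330224], [-0.9935298068233447, 0.023850207872106843, -0.11103913966716639], [0.11098137873617436, -0.003736079248988057, -0.9938154633963304]] [-0.0791  0.5146  1.4091]
cell [([0.5912, -0.0235, 0.0024], 0.81)]
platen_top [([0.5969, -0.0224, 0.0398], 0.58), ([0.5794, 0.1607, -0.0009], 0.39)]
cell_stop [([0.5941, -0.0212, 0.086], 0.88)]
thick_disc [([0.5798, 0.1605, -0.0001], 0.61)]
thin_disc [([0.4624, 0.1619, 0.0006], 0.73)]
small_disc [([0.497, 0.2983, -0.0027], 0.58)]
contact_head [([0.5826, -0.5261, 0.0006], 0.97), ([0.4498, -0.3659, 0.003], 0.94), ([0.444, -0.4976, -0.0021], 0.87), ([0.5057, -0.225, -0.0013], 0.62)]
paste_syringe [([0.382, -0.065, 0.0005], 0.78)]
multimeter [([0.6198, -0.3773, -0.002], 0.77)]
```

View pics/top0.png

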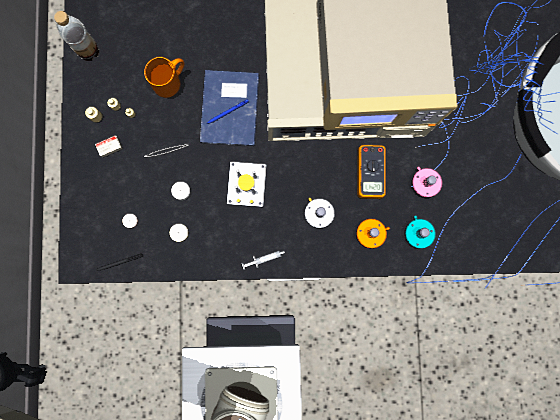

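View pics/scene0.png

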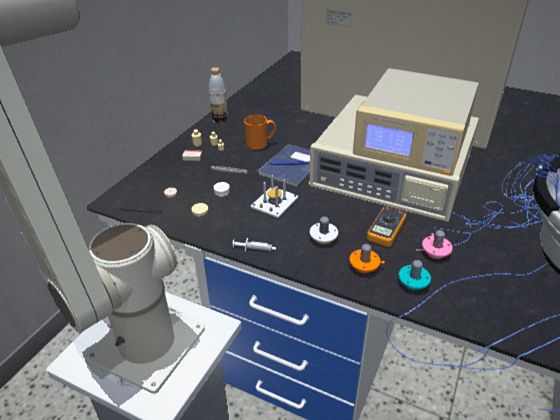

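The top view shows the thick disc at (180,190), thin disc at (178,233), small disc at (130,221), cell at (246,184) and the real pale head at (320,212). The scene view agrees: the head is at (323,232), and the orange, pink and turquoise ones are decoys. Next I'll refine these positions from depth.

```bash
cat >> h.py <<'E'
def blob(P,x,y,zlo,zhi,r):
    m=(np.hypot(P[...,0]-x,P[...,1]-y)<r)&(P[...,2]>zlo)&(P[...,2]<zhi)
    p=P[m]; 
    if len(p)<5: return len(p),None
    (cx,cy),rad=cv2.minEnclosingCircle(p[:,:2].astype(np.float32))
    return len(p),np.r_[p[:,:2].mean(0),np.median(p[:,2])].round(4),np.round([cx,cy,rad],4)
def base_yaw(P,x,y):
    m=(np.abs(P[...,0]-x)<.09)&(np.abs(P[...,1]-y)<.09)&(P[...,2]>.009)&(P[...,2]<.017)
    r=cv2.minAreaRect(P[m][:,:2].astype(np.float32)); return m.sum(),r
E
python3 - <<'E'
from h import *
for n in ["top","scene"]:
    c=np.load(n+"0.npz"); P=world(c); print(n)
    print("thick",blob(P,.58,.16,.016,.026,.04)); print("thin",blob(P,.463,.162,.008,.018,.04))
    print("small",blob(P,.498,.300,.006,.016,.04)); print("flange",blob(P,.507,-.224,.023,.035,.06)); print("grip",blob(P,.507,-.224,.066,.085,.03))
    print("platen",blob(P,.594,-.022,.037,.047,.03),"rods",blob(P,.594,-.022,.08,.092,.045)); print(base_yaw(P,.594,-.022))
print(read_state()["q"])
E
```

```text
top
thick (232, array([0.5785, 0.1585, 0.0199]), array([0.5776, 0.1584, 0.0257]))
thin (228, array([0.4623, 0.1652, 0.012 ]), array([0.4635, 0.1598, 0.0306]))
small (151, array([0.4993, 0.2997, 0.0096]), array([0.4982, 0.2985, 0.0387]))
flange (533, array([ 0.5053, -0.2222,  0.0279]), array([ 0.5102, -0.2209,  0.0442]))
grip (69, array([ 0.5054, -0.2223,  0.0722]), array([ 0.5054, -0.2225,  0.0126]))
platen (195, array([ 0.5941, -0.0234,  0.0417]), array([ 0.5928, -0.0199,  0.0266])) rods (29, array([ 0.5923, -0.0247,  0.0841]), array([ 0.5931, -0.0238,  0.0339]))
(np.int64(960), ((0.5953947305679321, -0.028737671673297882), (0.1756683737039566, 0.1619744449853897), 2.062880039215088))
scene
thick (127, array([0.5763, 0.1572, 0.0201]), array([0.5774, 0.1582, 0.0269]))
thin (144, array([0.46  , 0.1641, 0.0124]), array([0.4631, 0.1638, 0.029 ]))
small (84, array([0.4972, 0.2988, 0.0102]), array([0.5038, 0.2982, 0.0257]))
flange (354, array([ 0.4972, -0.2259,  0.0282]), array([ 0.503 , -0.2214,  0.0426]))
grip (53, array([ 0.5025, -0.2237,  0.0722]), array([ 0.5037, -0.2229,  0.0136]))
platen (100, array([ 0.5917, -0.0227,  0.0417]), array([ 0.5943, -0.0234,  0.0289])) rods (28, array([ 0.5936, -0.023 ,  0.0836]), array([ 0.5939, -0.0239,  0.0342]))
(np.int64(479), ((0.5915518403053284, -0.02394896373152733), (0.10216177254915237, 0.12403269857168198), 83.27975463867188))
[ 1.24403368e+00  2.40592276e-01  5.02812731e-03  1.33522344e+00
 -3.08962841e-05  1.57081064e+00]
```

```bash
cat >> h.py <<'E'
def plan(x,y,z,yaw,n,start=None):
    s=read_state(); p=np.array(s["ee_pos"]) if start is None else np.array(start[:3],float); a=s["eef_rot"][2] if start is None else start[3]
    d=(np.array([x,y,z])-p)/n; da=((yaw-a+np.pi)%(2*np.pi)-np.pi)/n
    for i in range(n):
        w=a+da*i; c,sn=np.cos(w),np.sin(w)
        print(dict(tx=round((c*d[0]+sn*d[1])/.2,3),ty=round((sn*d[0]-c*d[1])/.2,3),tz=round(-d[2]/.2,3),twist=round(-np.degrees(da)/60,3)))
    print("now",p.round(4),round(a,4),"step mm",np.linalg.norm(d)*1e3)
E
python3 - <<'E'
from h import *
plan(.54,.158,.25,1.45,10)
E
```

```text
{'tx': np.float64(-0.23), 'ty': np.float64(-0.089), 'tz': np.float64(-0.009), 'twist': np.float64(0.13)}
{'tx': np.float64(-0.24), 'ty': np.float64(-0.056), 'tz': np.float64(-0.009), 'twist': np.float64(0.13)}
{'tx': np.float64(-0.246), 'ty': np.float64(-0.023), 'tz': np.float64(-0.009), 'twist': np.float64(0.13)}
{'tx': np.float64(-0.247), 'ty': np.float64(0.011), 'tz': np.float64(-0.009), 'twist': np.float64(0.13)}
{'tx': np.float64(-0.243), 'ty': np.float64(0.044), 'tz': np.float64(-0.009), 'twist': np.float64(0.13)}
{'tx': np.float64(-0.235), 'ty': np.float64(0.077), 'tz': np.float64(-0.009), 'twist': np.float64(0.13)}
{'tx': np.float64(-0.222), 'ty': np.float64(0.108), 'tz': np.float64(-0.009), 'twist': np.float64(0.13)}
{'tx': np.float64(-0.205), 'ty': np.float64(0.137), 'tz': np.float64(-0.009), 'twist': np.float64(0.13)}
{'tx': np.float64(-0.185), 'ty': np.float64(0.164), 'tz': np.float64(-0.009), 'twist': np.float64(0.13)}
{'tx': np.float64(-0.161), 'ty': np.float64(0.187), 'tz': np.float64(-0.009), 'twist': np.float64(0.13)}
now [0.1605 0.4735 0.2313] 2.8148 step mm 49.390026280791396
```

{"fn": "step_arm", "kwargs": {
  "commands": [
    {"tx": -0.23,"ty": -0.09,"tz": -0.01,"twist": 0.13},
    {"tx": -0.24,"ty": -0.055,"tz": -0.01,"twist": 0.13},
    {"tx": -0.245,"ty": -0.02,"tz": -0.01,"twist": 0.13},
    {"tx": -0.245,"ty": 0.01,"tz": -0.01,"twist": 0.13},
    {"tx": -0.245,"ty": 0.045,"tz": -0.01,"twist": 0.13},
    {"tx": -0.235,"ty": 0.075,"tz": -0.01,"twist": 0.13},
    {"tx": -0.22,"ty": 0.11,"tz": -0.01,"twist": 0.13},
    {"tx": -0.205,"ty": 0.135,"tz": -0.01,"twist": 0.13},
    {"tx": -0.185,"ty": 0.165,"tz": -0.01,"twist": 0.13},
    {"tx": -0.16,"ty": 0.185,"tz": -0.01,"twist": 0.13}
  ],
  "jaw": -1,
  "force": 40
}}

```text
clock: 2.25
ee_pos: [0.5415, 0.1583, 0.2514]
eef_rot: [3.141, -0.0, 1.449]
contact_force: [0.5, 0.5, 0.6]
grip_width: 1.003
gripper_force: 0.0
```

{"fn": "step_arm", "kwargs": {
  "commands": [
    {"tx": 0}
  ]
}}

```text
invalid input at $.commands[0]: expected keys tx, ty, tz, twist
```

Run:
```python
from h import *
np.set_printoptions(precision=4,suppress=True)
s=read_state(); print(s["ee_pos"],s["eef_rot"],s["q"])
c=camera("wrist"); save(c,"w1"); np.savez("w1.npz",**c); print(f(c),"cam",-c["R"].T@c["t"],c["R"])
P=world(c)
print("thick",blob(P,.578,.158,.016,.026,.04)); print("thin",blob(P,.463,.162,.008,.018,.04))
print("platen",blob(P,.594,-.022,.037,.047,.03),"rods",blob(P,.594,-.022,.08,.092,.045)); print(base_yaw(P,.594,-.022))
```

```text
[0.5415 0.1583 0.2514] [ 3.1413 -0.0003  1.4488] [0.2843 0.363  0.226  1.4334 0.0001 1.9772]
302.1721954248609 cam [0.5496 0.2302 0.3945] [[ 0.9926 -0.1216  0.0011]
 [-0.1169 -0.9512  0.2856]
 [-0.0337 -0.2836 -0.9583]]
thick (1242, array([0.5781, 0.1584, 0.0206]), array([0.5782, 0.1578, 0.0251]))
thin (1181, array([0.4626, 0.1652, 0.0125]), array([0.4619, 0.1646, 0.0254]))
platen (766, array([ 0.5957, -0.0236,  0.0429]), array([ 0.5941, -0.022 ,  0.0299])) rods (174, array([ 0.5929, -0.0224,  0.0849]), array([ 0.593 , -0.0242,  0.0344]))
(np.int64(3255), ((0.5926820635795593, -0.024263281375169754), (0.10096640884876251, 0.11964153498411179), 84.77532196044922))
```

View pics/w1.png

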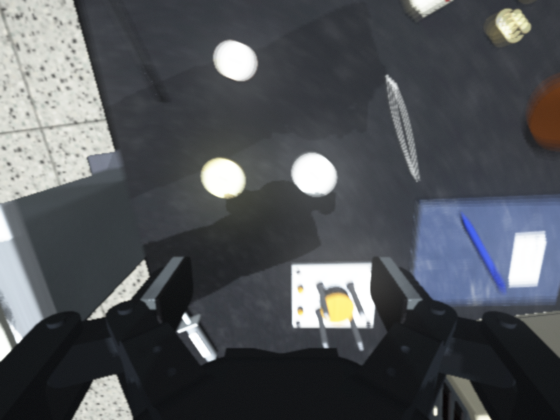

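The wrist view shows the thick disc at (314,174), thin disc at (223,178), small disc at (235,60), and the cell at (333,295) with its posts on the left. It agrees with the other two views. Now I'll get the rod positions and the grasp plan.

```bash
cat >> h.py <<'E'
def rods(P,x,y,zlo=.081,zhi=.092):
    m=(np.hypot(P[...,0]-x,P[...,1]-y)<.05)&(P[...,2]>zlo)&(P[...,2]<zhi)
    n,l=cv2.connectedComponents(m.astype(np.uint8))
    r=np.array([(P[l==i][:,:2].min(0)+P[l==i][:,:2].max(0))/2 for i in range(1,n) if (l==i).sum()>3])
    print("rods",r.round(4).tolist(),"mean",r.mean(0).round(4))
    if len(r)==4:
        d=r-r.mean(0); a=np.degrees(np.arctan2(d[:,1],d[:,0]))%90-45; print("yaws",a.round(1),"rad",np.hypot(*d.T).round(4))
E
python3 - <<'E'
from h import *
for n in ["w1","top0","scene0"]: rods(world(np.load(n+".npz")),.5935,-.0237)
plan(.5781,.1582,.06,1.466,4)
E
```

```text
rods [[0.6166, -0.0036], [0.5737, -0.0], [0.6122, -0.0464], [0.5695, -0.0434]] mean [ 0.593  -0.0233]
yaws [-5.1 -5.4 -5.2 -4.5] rad [0.0308 0.0303 0.03   0.0308]
rods [[0.6164, -0.0047], [0.6129, -0.0467], [0.5732, -0.0009], [0.5699, -0.0432]] mean [ 0.5931 -0.0238]
yaws [-5.5 -4.1 -4.1 -5.1] rad [0.0302 0.0302 0.0304 0.0301]
rods [[0.6147, -0.0052], [0.611, -0.0476], [0.5724, -0.0001], [0.5711, -0.0421]] mean [ 0.5923 -0.0238]
yaws [-5.4 -6.9 -4.9 -4.1] rad [0.0291 0.0303 0.031  0.0281]
{'tx': np.float64(0.01), 'ty': np.float64(0.039), 'tz': np.float64(0.239), 'twist': np.float64(-0.006)}
{'tx': np.float64(0.01), 'ty': np.float64(0.039), 'tz': np.float64(0.239), 'twist': np.float64(-0.006)}
{'tx': np.float64(0.01), 'ty': np.float64(0.04), 'tz': np.float64(0.239), 'twist': np.float64(-0.006)}
{'tx': np.float64(0.009), 'ty': np.float64(0.04), 'tz': np.float64(0.239), 'twist': np.float64(-0.006)}
now [0.5458 0.1543 0.251 ] 1.4406 step mm 48.445878153937514
```

{"fn": "step_arm", "kwargs": {
  "commands": [
    {"tx": 0.01,"ty": 0.04,"tz": 0.24,"twist": -0.04},
    {"tx": 0.01,"ty": 0.04,"tz": 0.24,"twist": 0},
    {"tx": 0.01,"ty": 0.04,"tz": 0.24,"twist": 0},
    {"tx": 0.01,"ty": 0.04,"tz": 0.2,"twist": 0},
    {"tx": 0,"ty": 0,"tz": 0,"twist": 0},
    {"tx": 0,"ty": 0,"tz": 0,"twist": 0}
  ]
}}

```text
clock: 3.05
ee_pos: [0.5734, 0.165, 0.0687]
eef_rot: [3.14, -0.001, 1.496]
contact_force: [-0.4, -0.6, -1.4]
grip_width: 1.001
gripper_force: 0.0
```

Run:
```python
from h import *
c=camera("wrist"); save(c,"w2"); np.savez("w2.npz",**c)
P=world(c)
print("thick",blob(P,.578,.158,.016,.026,.04))
plan(.5781,.1582,.0,1.482,2)
```

```text
thick (3973, array([0.5783, 0.1594, 0.0206]), array([0.5783, 0.158 , 0.0253]))
{'tx': np.float64(-0.017), 'ty': np.float64(0.011), 'tz': np.float64(0.174), 'twist': np.float64(0.006)}
{'tx': np.float64(-0.017), 'ty': np.float64(0.012), 'tz': np.float64(0.174), 'twist': np.float64(0.006)}
now [0.574  0.1652 0.0696] 1.4955 step mm 35.01859440521292
```

View pics/w2.png

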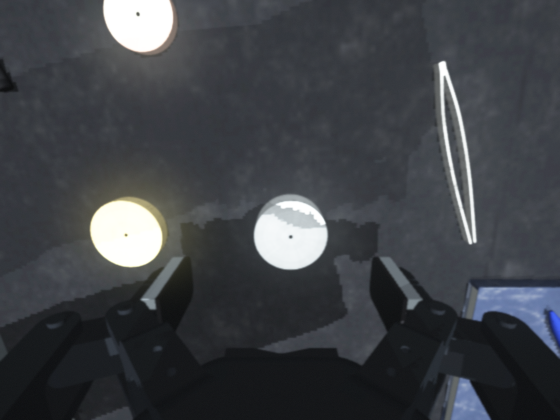

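The view shows the thick disc with its centre mark at (291,237) and the thin disc's mark at (126,235). I'll project both marks to world coordinates.

```bash
cat >> h.py <<'E'
def pix(c,u,v,z):
    d=c["R"].T@np.array([(u-c["cx"])/f(c),(v-c["cy"])/f(c),1]); o=-c["R"].T@c["t"]
    return (o+d*(z-o[2])/d[2]).round(4)
E
python3 - <<'E'
from h import *
c=np.load("w2.npz"); print(pix(c,291,237,.02),pix(c,126,235,.012))
p=pix(c,291,237,.02)
plan(p[0],p[1],.0,1.482,2)
E
```

```text
[0.5793 0.1573 0.02  ] [0.4627 0.1643 0.012 ]
{'tx': np.float64(-0.019), 'ty': np.float64(0.015), 'tz': np.float64(0.174), 'twist': np.float64(0.006)}
{'tx': np.float64(-0.019), 'ty': np.float64(0.015), 'tz': np.float64(0.174), 'twist': np.float64(0.006)}
now [0.574  0.1652 0.0696] 1.4955 step mm 35.106141426926015
```

{"fn": "step_arm", "kwargs": {
  "commands": [
    {"tx": -0.019,"ty": 0.013,"tz": 0.11,"twist": 0.013},
    {"tx": -0.017,"ty": 0.013,"tz": 0.11,"twist": 0},
    {"tx": 0,"ty": 0,"tz": 0.11,"twist": 0},
    {"tx": 0,"ty": 0,"tz": 0,"twist": 0},
    {"tx": 0,"ty": 0,"tz": 0,"twist": 0}
  ]
}}

```text
clock: 3.72
ee_pos: [0.5788, 0.1576, 0.0035]
eef_rot: [3.138, -0.001, 1.482]
contact_force: [0.9, -0.5, 0.4]
grip_width: 0.997
gripper_force: 0.0
```

Run:
```python
from h import *
plan(.5785,.158,.0,1.482,1)
```

```text
{'tx': np.float64(0.002), 'ty': np.float64(-0.002), 'tz': np.float64(0.018), 'twist': np.float64(-0.0)}
now [0.5788 0.1576 0.0035] 1.4819 step mm 3.5746377846576407
```

{"fn": "step_arm", "kwargs": {
  "commands": [
    {"tx": 0.002,"ty": -0.002,"tz": 0.018,"twist": 0},
    {"tx": 0,"ty": 0,"tz": 0,"twist": 0},
    {"tx": 0,"ty": 0,"tz": 0,"twist": 0},
    {"tx": 0,"ty": 0,"tz": 0,"twist": 0},
    {"tx": 0,"ty": 0,"tz": 0,"twist": 0},
    {"tx": 0,"ty": 0,"tz": 0,"twist": 0}
  ],
  "jaw": 1,
  "force": 40
}}

```text
clock: 4.47
ee_pos: [0.5777, 0.1577, -0.0013]
eef_rot: [3.14, -0.001, 1.482]
contact_force: [-1.3, -0.1, 4.6]
grip_width: 0.567
gripper_force: 41.8
```

{"fn": "step_arm", "kwargs": {
  "commands": [
    {"tx": 0,"ty": 0,"tz": -0.2,"twist": 0},
    {"tx": 0,"ty": 0,"tz": -0.3,"twist": 0},
    {"tx": 0,"ty": 0,"tz": -0.25,"twist": 0},
    {"tx": 0,"ty": 0,"tz": 0,"twist": 0},
    {"tx": 0,"ty": 0,"tz": 0,"twist": 0}
  ]
}}

```text
clock: 5.1
ee_pos: [0.5763, 0.1573, 0.1467]
eef_rot: [-3.14, 0.001, 1.482]
contact_force: [-0.4, 0.0, -1.2]
grip_width: 0.57
gripper_force: 42.0
```

Run:
```python
from h import *
c=camera("wrist"); save(c,"w3"); np.savez("w3.npz",**c)
s=read_state(); print(s["ee_pos"],s["eef_rot"],s["grip_width"])
P=world(c); x,y,z=s["ee_pos"]
print(blob(P,x,y,z+.005,z+.035,.03))
plan(.593,-.0236,.16,1.482,5)
```

```text
[0.57560496 0.15715268 0.14568281] [-3.13793513e+00  1.31516611e-03  1.48165635e+00] 0.57047820453447
(10581, array([0.5759, 0.1616, 0.1684]), array([0.576 , 0.1615, 0.0289]))
{'tx': np.float64(-0.178), 'ty': np.float64(0.033), 'tz': np.float64(-0.014), 'twist': np.float64(-0.0)}
{'tx': np.float64(-0.178), 'ty': np.float64(0.033), 'tz': np.float64(-0.014), 'twist': np.float64(-0.0)}
{'tx': np.float64(-0.178), 'ty': np.float64(0.033), 'tz': np.float64(-0.014), 'twist': np.float64(-0.0)}
{'tx': np.float64(-0.178), 'ty': np.float64(0.033), 'tz': np.float64(-0.014), 'twist': np.float64(-0.0)}
{'tx': np.float64(-0.178), 'ty': np.float64(0.033), 'tz': np.float64(-0.014), 'twist': np.float64(-0.0)}
now [0.5756 0.1572 0.1457] 1.4817 step mm 36.43026232306392
```

View pics/w3.png

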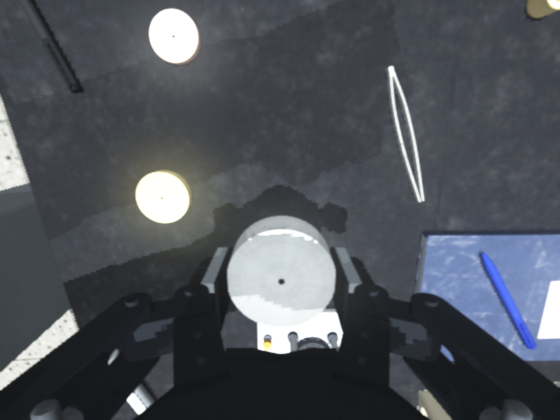

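The disc is held, with its mark at (281,282). I'll measure its offset from the TCP.

```bash
cat >> h.py <<'E'
def tool(p,e,a):
    d=np.array(p)-e; c,s=np.cos(a),np.sin(a)
    return np.round([c*d[0]+s*d[1],s*d[0]-c*d[1],-d[2]],4)
E
python3 - <<'E'
from h import *
c=np.load("w3.npz"); P=world(c); e=np.array([0.5756,0.15715,0.1457])
z=np.median(P[276:290,262:300,2]); p=pix(c,281.5,282,z); print(z,p,"tool offset",tool(p,e,1.4817))
for v in (255,270,295,310): print(v,[round(float(P[v,u,2]),4) for u in (250,282,315)])
rods(P,.593,-.0236)
E
```

```text
0.1685314301344955 [0.576  0.1575 0.1685] tool offset [ 0.0004  0.0004 -0.0228]
255 [0.1682, 0.1683, 0.1683]
270 [0.1693, 0.1681, 0.1688]
295 [0.1686, 0.1678, 0.1683]
310 [0.1678, 0.1691, 0.1686]
rods [] mean nanh.py:29: RuntimeWarning: Mean of empty slice.
  print("rods",r.round(4).tolist(),"mean",r.mean(0).round(4))
  ret = ret.dtype.type(ret / rcount)
```

{"fn": "step_arm", "kwargs": {
  "commands": [
    {"tx": -0.26,"ty": 0.04,"tz": -0.08,"twist": 0},
    {"tx": -0.26,"ty": 0.04,"tz": -0.08,"twist": 0},
    {"tx": -0.26,"ty": 0.04,"tz": -0.08,"twist": 0},
    {"tx": -0.26,"ty": 0.04,"tz": -0.04,"twist": 0},
    {"tx": -0.27,"ty": 0.04,"tz": 0,"twist": 0},
    {"tx": 0,"ty": 0,"tz": 0,"twist": 0},
    {"tx": 0,"ty": 0,"tz": 0,"twist": 0}
  ]
}}

```text
clock: 6.02
ee_pos: [0.5924, -0.1069, 0.2014]
eef_rot: [-3.137, -0.001, 1.481]
contact_force: [-0.3, 1.1, -1.4]
grip_width: 0.568
gripper_force: 41.9
```

Run:
```python
from h import *
c=camera("wrist"); save(c,"w4"); np.savez("w4.npz",**c)
P=world(c); rods(P,.593,-.0236); print(base_yaw(P,.593,-.0236))
s=read_state(); e=np.array(s["ee_pos"]); z=e[2]+.0226
print("expected disc mark px", c["R"]@np.r_[e[:2],z]+c["t"], f(c),c["cx"],c["cy"])
plan(.593,-.0236,.12,1.482,3)
```

```text
rods [[0.5741, -0.001], [0.617, -0.0054], [0.5698, -0.0439], [0.6124, -0.0482]] mean [ 0.5933 -0.0246]
yaws [-5.8 -5.9 -5.6 -6. ] rad [0.0304 0.0305 0.0304 0.0303]
(np.int64(8653), ((0.5933366417884827, -0.024705618619918823), (0.10019607096910477, 0.12031830102205276), 84.33271026611328))
expected disc mark px [0.0006434  0.03443031 0.13546462] 302.1721954248609 280.9616041111452 205.37353165235032
{'tx': np.float64(0.137), 'ty': np.float64(-0.012), 'tz': np.float64(0.136), 'twist': np.float64(0.0)}
{'tx': np.float64(0.137), 'ty': np.float64(-0.012), 'tz': np.float64(0.136), 'twist': np.float64(0.0)}
{'tx': np.float64(0.137), 'ty': np.float64(-0.012), 'tz': np.float64(0.136), 'twist': np.float64(0.0)}
now [ 0.5927 -0.1062  0.2019] 1.4822 step mm 38.763358047354416
```

View pics/w4.png

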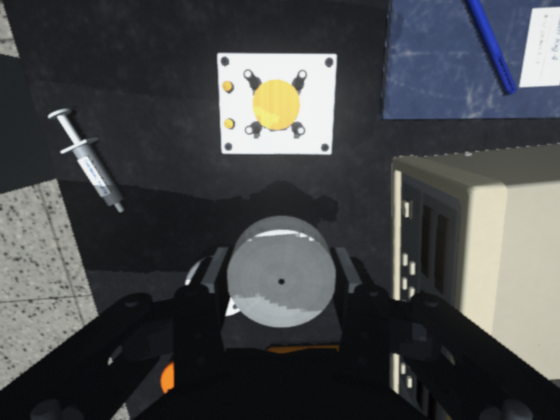

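The held disc's mark is at (281,282), and all four rods are clear around (275,103). The cell centre comes out at (0.5933, −0.0246) with yaw −5.7°.

{"fn": "step_arm", "kwargs": {
  "commands": [
    {"tx": 0.135,"ty": -0.012,"tz": 0.13,"twist": 0.01},
    {"tx": 0.135,"ty": -0.012,"tz": 0.13,"twist": 0},
    {"tx": 0.135,"ty": -0.012,"tz": 0.13,"twist": 0},
    {"tx": 0,"ty": 0,"tz": 0,"twist": 0},
    {"tx": 0,"ty": 0,"tz": 0,"twist": 0},
    {"tx": 0,"ty": 0,"tz": 0,"twist": 0}
  ]
}}

```text
clock: 6.82
ee_pos: [0.595, -0.026, 0.1269]
eef_rot: [3.139, 0.0, 1.471]
contact_force: [-0.3, -0.4, -1.1]
grip_width: 0.569
gripper_force: 41.9
```

Run:
```python
from h import *
plan(.5929,-.0250,.090,1.4705,1)
c=camera("wrist"); save(c,"w5"); np.savez("w5.npz",**c)
rods(world(c),.593,-.0246)
s=read_state(); print(s["ee_pos"])
```

```text
{'tx': np.float64(0.004), 'ty': np.float64(-0.011), 'tz': np.float64(0.184), 'twist': np.float64(0.0)}
now [ 0.595  -0.026   0.1269] 1.471 step mm 36.943203397969775
rods [[0.5741, -0.0008], [0.6168, -0.0048]] mean [ 0.5954 -0.0028]
[ 0.59495338 -0.02619968  0.12687671]
```

{"fn": "step_arm", "kwargs": {
  "commands": [
    {"tx": 0.005,"ty": -0.01,"tz": 0.09,"twist": 0},
    {"tx": 0,"ty": 0,"tz": 0.09,"twist": 0},
    {"tx": 0,"ty": 0,"tz": 0,"twist": 0},
    {"tx": 0,"ty": 0,"tz": 0,"twist": 0}
  ]
}}

```text
clock: 7.38
ee_pos: [0.593, -0.025, 0.0908]
eef_rot: [3.14, -0.0, 1.47]
contact_force: [0.1, -0.5, -1.0]
grip_width: 0.571
gripper_force: 41.9
```

Run:
```python
from h import *
plan(.5929,-.0249,.0415,1.4705,1)
c=camera("wrist"); save(c,"w6"); np.savez("w6.npz",**c)
P=world(c);rods(P,.593,-.0246)
s=read_state(); e=np.array(s["ee_pos"]); print(e); q=c["R"]@np.r_[e[:2],e[2]+.0226]+c["t"]; print("TCP px",q[:2]/q[2]*f(c)+[c["cx"],c["cy"]])
g=c["color"][262:302,262:302].mean(-1); v,u=np.unravel_index(cv2.GaussianBlur(g,(3,3),0).argmin(),g.shape); print("mark",u+262,v+262, pix(c,u+262,v+262,e[2]+.0226))
```

```text
{'tx': np.float64(0.0), 'ty': np.float64(-0.0), 'tz': np.float64(0.246), 'twist': np.float64(-0.0)}
now [ 0.593  -0.025   0.0908] 1.4705 step mm 49.258849542728825
rods [[0.5741, -0.0006], [0.6169, -0.0047]] mean [ 0.5955 -0.0027]
[ 0.59317165 -0.02486053  0.09097105]
TCP px [282.64360511 283.034341  ]
mark 281 281 [ 0.5925 -0.0238  0.1136]
```

{"fn": "step_arm", "kwargs": {
  "commands": [
    {"tx": -0.002,"ty": 0.002,"tz": 0.06,"twist": 0},
    {"tx": 0,"ty": 0,"tz": 0.06,"twist": 0},
    {"tx": 0,"ty": 0,"tz": 0.06,"twist": 0},
    {"tx": 0,"ty": 0,"tz": 0.055,"twist": 0},
    {"tx": 0,"ty": 0,"tz": 0,"twist": 0},
    {"tx": 0,"ty": 0,"tz": 0,"twist": 0}
  ]
}}

```text
clock: 8.18
ee_pos: [0.5926, -0.0249, 0.0427]
eef_rot: [-3.141, 0.0, 1.471]
contact_force: [-0.6, 0.5, -1.3]
grip_width: 0.567
gripper_force: 41.9
```

No contact between the rods, so I'll ease down until it touches.

{"fn": "step_arm", "kwargs": {
  "commands": [
    {"tx": 0,"ty": 0,"tz": 0.006,"twist": 0},
    {"tx": 0,"ty": 0,"tz": 0.004,"twist": 0},
    {"tx": 0,"ty": 0,"tz": 0,"twist": 0},
    {"tx": 0,"ty": 0,"tz": 0,"twist": 0}
  ]
}}

```text
clock: 8.68
ee_pos: [0.5926, -0.0249, 0.0408]
eef_rot: [3.142, 0.0, 1.471]
contact_force: [-0.5, 0.2, -1.2]
grip_width: 0.566
gripper_force: 41.9
```

{"fn": "step_arm", "kwargs": {
  "commands": [
    {"tx": 0,"ty": 0,"tz": 0.004,"twist": 0},
    {"tx": 0,"ty": 0,"tz": 0.004,"twist": 0},
    {"tx": 0,"ty": 0,"tz": 0,"twist": 0},
    {"tx": 0,"ty": 0,"tz": 0,"twist": 0}
  ]
}}

```text
clock: 9.18
ee_pos: [0.5927, -0.0249, 0.0402]
eef_rot: [3.141, -0.0, 1.471]
contact_force: [-1.5, 0.5, 5.6]
grip_width: 0.57
gripper_force: 42.5
```

{"fn": "step_arm", "kwargs": {
  "commands": [
    {"tx": 0,"ty": 0,"tz": 0,"twist": 0},
    {"tx": 0,"ty": 0,"tz": 0,"twist": 0},
    {"tx": 0,"ty": 0,"tz": 0,"twist": 0},
    {"tx": 0,"ty": 0,"tz": 0,"twist": 0}
  ],
  "jaw": -0.5
}}

```text
clock: 9.68
ee_pos: [0.5926, -0.0249, 0.0389]
eef_rot: [-3.141, 0.0, 1.471]
contact_force: [0.4, -1.2, -1.0]
grip_width: 0.753
gripper_force: 0.0
```

{"fn": "step_arm", "kwargs": {
  "commands": [
    {"tx": 0,"ty": 0,"tz": -0.1,"twist": 0},
    {"tx": 0,"ty": 0,"tz": -0.25,"twist": 0},
    {"tx": 0,"ty": 0,"tz": -0.25,"twist": 0},
    {"tx": 0,"ty": 0,"tz": -0.1,"twist": 0},
    {"tx": 0,"ty": 0,"tz": 0,"twist": 0},
    {"tx": 0,"ty": 0,"tz": 0,"twist": 0}
  ]
}}

```text
clock: 10.42
ee_pos: [0.5918, -0.0249, 0.1776]
eef_rot: [-3.139, 0.0, 1.471]
contact_force: [-0.3, 0.2, 0.2]
grip_width: 0.751
gripper_force: 0.0
```

Run:
```python
from h import *
c=camera("wrist"); save(c,"w7"); np.savez("w7.npz",**c)
P=world(c);rods(P,.593,-.0246); print("disc in cell",blob(P,.5933,-.0245,.055,.070,.03))
s=read_state(); plan(.4627,.1645,.06,1.5708,7); print(s["grip_width"])
```

```text
rods [[0.5739, -0.0006], [0.6168, -0.0049], [0.5697, -0.0437], [0.6126, -0.0481]] mean [ 0.5933 -0.0243]
yaws [-5.8 -5.5 -5.5 -5.9] rad [0.0306 0.0305 0.0305 0.0306]
disc in cell (2512, array([ 0.5921, -0.024 ,  0.0626]), array([ 0.5936, -0.0245,  0.0298]))
{'tx': np.float64(0.125), 'ty': np.float64(-0.105), 'tz': np.float64(0.084), 'twist': np.float64(-0.014)}
{'tx': np.float64(0.127), 'ty': np.float64(-0.103), 'tz': np.float64(0.084), 'twist': np.float64(-0.014)}
{'tx': np.float64(0.128), 'ty': np.float64(-0.101), 'tz': np.float64(0.084), 'twist': np.float64(-0.014)}
{'tx': np.float64(0.13), 'ty': np.float64(-0.1), 'tz': np.float64(0.084), 'twist': np.float64(-0.014)}
{'tx': np.float64(0.131), 'ty': np.float64(-0.098), 'tz': np.float64(0.084), 'twist': np.float64(-0.014)}
{'tx': np.float64(0.133), 'ty': np.float64(-0.096), 'tz': np.float64(0.084), 'twist': np.float64(-0.014)}
{'tx': np.float64(0.134), 'ty': np.float64(-0.094), 'tz': np.float64(0.084), 'twist': np.float64(-0.014)}
now [ 0.5915 -0.0249  0.1772] 1.4712 step mm 36.75488376776072
0.7468336631301513
```

View pics/w7.png

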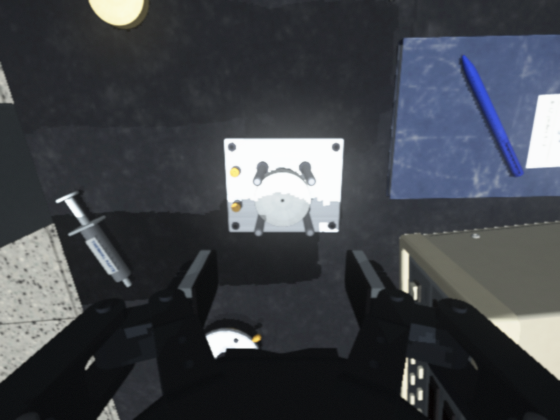

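The thick disc lies level between the rods with its mark at (283,200) and its top at 0.0626, so it is seated. On to the thin disc.

{"fn": "step_arm", "kwargs": {
  "commands": [
    {"tx": 0.17,"ty": -0.14,"tz": 0,"twist": 0},
    {"tx": 0.17,"ty": -0.14,"tz": 0.05,"twist": 0},
    {"tx": 0.17,"ty": -0.15,"tz": 0.12,"twist": 0},
    {"tx": 0.18,"ty": -0.15,"tz": 0.2,"twist": 0},
    {"tx": 0.18,"ty": -0.15,"tz": 0.2,"twist": 0},
    {"tx": 0,"ty": 0,"tz": 0,"twist": 0},
    {"tx": 0,"ty": 0,"tz": 0,"twist": 0}
  ],
  "jaw": -1
}}

```text
clock: 11.35
ee_pos: [0.4644, 0.1626, 0.0644]
eef_rot: [-3.14, 0.001, 1.472]
contact_force: [0.9, -0.3, 0.6]
grip_width: 1.0
gripper_force: 0.0
```

```bash
cat >> h.py <<'E'
def mark(c,p,z,r=14):
    q=c["R"]@np.r_[p[0],p[1],z]+c["t"]; u0,v0=np.round(q[:2]/q[2]*f(c)+[c["cx"],c["cy"]]).astype(int)
    g=cv2.GaussianBlur(c["color"][v0-r:v0+r,u0-r:u0+r].mean(-1),(3,3),0); v,u=np.unravel_index(g.argmin(),g.shape)
    print("mark",u+u0-r,v+v0-r,g.min().round(),np.median(g),pix(c,u+u0-r,v+v0-r,z))
E
python3 - <<'E'
from h import *
c=camera("wrist"); P=world(c); print(blob(P,.4627,.1645,.008,.018,.04)); mark(c,(.4627,.1645),.0122)
plan(.4627,.1645,-.001,1.4705,3)
E
```

```text
(3976, array([0.4624, 0.166 , 0.0125]), array([0.4623, 0.1647, 0.0253]))
mark 279 223 140.0 235.67708333333334 [0.4626 0.1643 0.0122]
{'tx': np.float64(0.003), 'ty': np.float64(-0.005), 'tz': np.float64(0.11), 'twist': np.float64(0.0)}
{'tx': np.float64(0.003), 'ty': np.float64(-0.005), 'tz': np.float64(0.11), 'twist': np.float64(0.0)}
{'tx': np.float64(0.003), 'ty': np.float64(-0.005), 'tz': np.float64(0.11), 'twist': np.float64(0.0)}
now [0.4654 0.1625 0.0652] 1.4708 step mm 22.103333296501678
```

{"fn": "step_arm", "kwargs": {
  "commands": [
    {"tx": 0.004,"ty": -0.006,"tz": 0.11,"twist": 0},
    {"tx": 0.003,"ty": -0.006,"tz": 0.11,"twist": 0},
    {"tx": 0.003,"ty": 0,"tz": 0.11,"twist": 0},
    {"tx": 0,"ty": 0,"tz": 0,"twist": 0},
    {"tx": 0,"ty": 0,"tz": 0,"twist": 0}
  ]
}}

```text
clock: 12.02
ee_pos: [0.4639, 0.1647, 0.0002]
eef_rot: [3.14, -0.001, 1.47]
contact_force: [0.0, 0.8, -0.3]
grip_width: 0.999
gripper_force: 0.0
```

{"fn": "step_arm", "kwargs": {
  "commands": [
    {"tx": 0,"ty": 0,"tz": 0,"twist": 0},
    {"tx": 0,"ty": 0,"tz": 0,"twist": 0},
    {"tx": 0,"ty": 0,"tz": 0,"twist": 0},
    {"tx": 0,"ty": 0,"tz": 0,"twist": 0},
    {"tx": 0,"ty": 0,"tz": 0,"twist": 0}
  ],
  "jaw": 1
}}

```text
clock: 12.65
ee_pos: [0.4632, 0.1652, 0.0003]
eef_rot: [3.14, -0.001, 1.471]
contact_force: [-0.8, -1.6, 5.5]
grip_width: 0.562
gripper_force: 40.3
```

{"fn": "step_arm", "kwargs": {
  "commands": [
    {"tx": 0,"ty": 0,"tz": -0.2,"twist": 0},
    {"tx": 0,"ty": 0,"tz": -0.3,"twist": 0},
    {"tx": 0,"ty": 0,"tz": -0.25,"twist": 0},
    {"tx": 0,"ty": 0,"tz": 0,"twist": 0},
    {"tx": 0,"ty": 0,"tz": 0,"twist": 0}
  ]
}}

```text
clock: 13.28
ee_pos: [0.4618, 0.1648, 0.1486]
eef_rot: [-3.141, 0.0, 1.471]
contact_force: [-0.6, -0.4, -2.7]
grip_width: 0.559
gripper_force: 42.5
```

Run:
```python
from h import *
c=camera("wrist"); np.savez("w8.npz",**c); P=world(c); save(c,"w8")
s=read_state(); e=np.array(s["ee_pos"]); a=s["eef_rot"][2]; print(e,s["grip_width"])
z=np.median(P[270:290,265:297,2]); print("disc top-TCP",z-e[2]); mark(c,e,z)
for v in (262,272,292,300): print(v,[round(float(P[v,u,2]),4) for u in (250,282,315)])
plan(.593,-.0246,.125,1.4705,5)
```

```text
[0.46116204 0.16454457 0.14771136] 0.5551650991831406
disc top-TCP 0.013064960273424103
mark 281 272 52.0 186.25 [0.4613 0.1646 0.1608]
262 [0.1621, 0.1612, 0.161]
272 [0.1605, 0.1612, 0.1601]
292 [0.1607, 0.1605, 0.1604]
300 [0.1606, 0.1611, 0.1612]
{'tx': np.float64(-0.175), 'ty': np.float64(0.15), 'tz': np.float64(0.023), 'twist': np.float64(0.0)}
{'tx': np.float64(-0.175), 'ty': np.float64(0.15), 'tz': np.float64(0.023), 'twist': np.float64(0.0)}
{'tx': np.float64(-0.175), 'ty': np.float64(0.15), 'tz': np.float64(0.023), 'twist': np.float64(0.0)}
{'tx': np.float64(-0.175), 'ty': np.float64(0.15), 'tz': np.float64(0.023), 'twist': np.float64(0.0)}
{'tx': np.float64(-0.175), 'ty': np.float64(0.15), 'tz': np.float64(0.023), 'twist': np.float64(0.0)}
now [0.4612 0.1645 0.1477] 1.4713 step mm 46.33474830464495
```

{"fn": "step_arm", "kwargs": {
  "commands": [
    {"tx": -0.175,"ty": 0.15,"tz": 0,"twist": 0},
    {"tx": -0.175,"ty": 0.15,"tz": 0,"twist": 0},
    {"tx": -0.175,"ty": 0.15,"tz": 0,"twist": 0},
    {"tx": -0.175,"ty": 0.15,"tz": 0.05,"twist": 0},
    {"tx": -0.175,"ty": 0.15,"tz": 0.08,"twist": 0},
    {"tx": 0,"ty": 0,"tz": 0,"twist": 0},
    {"tx": 0,"ty": 0,"tz": 0,"twist": 0},
    {"tx": 0,"ty": 0,"tz": 0,"twist": 0}
  ]
}}

```text
clock: 14.32
ee_pos: [0.5935, -0.023, 0.1227]
eef_rot: [-3.14, -0.0, 1.473]
contact_force: [0.4, -0.0, -1.8]
grip_width: 0.559
gripper_force: 42.4
```

Run:
```python
from h import *
plan(.5932,-.0245,.094,1.4705,2)
```

```text
{'tx': np.float64(-0.004), 'ty': np.float64(-0.0), 'tz': np.float64(0.072), 'twist': np.float64(0.001)}
{'tx': np.float64(-0.004), 'ty': np.float64(-0.0), 'tz': np.float64(0.072), 'twist': np.float64(0.001)}
now [ 0.5935 -0.023   0.1227] 1.4727 step mm 14.38730221847591
```

{"fn": "step_arm", "kwargs": {
  "commands": [
    {"tx": -0.004,"ty": 0,"tz": 0.07,"twist": 0.002},
    {"tx": -0.004,"ty": 0,"tz": 0.07,"twist": 0},
    {"tx": 0,"ty": 0,"tz": 0,"twist": 0},
    {"tx": 0,"ty": 0,"tz": 0,"twist": 0},
    {"tx": 0,"ty": 0,"tz": 0,"twist": 0}
  ]
}}

```text
clock: 14.95
ee_pos: [0.5946, -0.0257, 0.0956]
eef_rot: [3.141, -0.0, 1.469]
contact_force: [-0.0, -1.3, -0.8]
grip_width: 0.557
gripper_force: 42.4
```

Run:
```python
from h import *
c=camera("wrist"); P=world(c); e=np.array(read_state()["ee_pos"]); print(e); rods(P,.593,-.0246); mark(c,e,e[2]+.013)
plan(.5932,-.0245,.0645,1.4705,2)
```

```text
[ 0.59460705 -0.02572957  0.0956385 ]
rods [[0.574, -0.0006], [0.6168, -0.0049]] mean [ 0.5954 -0.0028]
mark 281 272 55.0 180.40625 [ 0.5941 -0.0254  0.1086]
{'tx': np.float64(0.003), 'ty': np.float64(-0.004), 'tz': np.float64(0.078), 'twist': np.float64(-0.001)}
{'tx': np.float64(0.003), 'ty': np.float64(-0.004), 'tz': np.float64(0.078), 'twist': np.float64(-0.001)}
now [ 0.5946 -0.0257  0.0956] 1.469 step mm 15.597257804844586
```

{"fn": "step_arm", "kwargs": {
  "commands": [
    {"tx": 0.005,"ty": -0.005,"tz": 0,"twist": 0},
    {"tx": 0,"ty": 0,"tz": 0,"twist": 0},
    {"tx": 0,"ty": 0,"tz": 0,"twist": 0}
  ]
}}

```text
clock: 15.38
ee_pos: [0.5933, -0.0245, 0.0952]
eef_rot: [3.141, 0.0, 1.469]
contact_force: [0.4, 0.1, -1.0]
grip_width: 0.564
gripper_force: 42.4
```

Run:
```python
from h import *
c=camera("wrist"); e=np.array(read_state()["ee_pos"]); print(e); rods(world(c),.593,-.0246); mark(c,e,e[2]+.013)
```

```text
[ 0.59328466 -0.02457291  0.09517268]
rods [[0.6168, -0.0048], [0.5741, -0.0006]] mean [ 0.5955 -0.0027]
mark 281 272 56.0 186.53125 [ 0.5928 -0.0243  0.1082]
```

{"fn": "step_arm", "kwargs": {
  "commands": [
    {"tx": 0,"ty": 0.001,"tz": 0.05,"twist": 0},
    {"tx": 0,"ty": 0,"tz": 0.05,"twist": 0},
    {"tx": 0,"ty": 0,"tz": 0.05,"twist": 0},
    {"tx": 0,"ty": 0,"tz": 0.005,"twist": 0},
    {"tx": 0,"ty": 0,"tz": 0,"twist": 0},
    {"tx": 0,"ty": 0,"tz": 0,"twist": 0}
  ]
}}

```text
clock: 16.18
ee_pos: [0.5936, -0.0246, 0.0644]
eef_rot: [3.141, -0.0, 1.469]
contact_force: [0.5, 0.1, -2.0]
grip_width: 0.563
gripper_force: 42.4
```

{"fn": "step_arm", "kwargs": {
  "commands": [
    {"tx": 0,"ty": 0,"tz": 0.007,"twist": 0},
    {"tx": 0,"ty": 0,"tz": 0.004,"twist": 0},
    {"tx": 0,"ty": 0,"tz": 0,"twist": 0},
    {"tx": 0,"ty": 0,"tz": 0,"twist": 0}
  ]
}}

```text
clock: 16.68
ee_pos: [0.5936, -0.0246, 0.0624]
eef_rot: [3.141, -0.0, 1.469]
contact_force: [-1.8, 0.7, 3.4]
grip_width: 0.56
gripper_force: 42.8
```

{"fn": "step_arm", "kwargs": {
  "commands": [
    {"tx": 0,"ty": 0,"tz": 0,"twist": 0},
    {"tx": 0,"ty": 0,"tz": 0,"twist": 0},
    {"tx": 0,"ty": 0,"tz": 0,"twist": 0},
    {"tx": 0,"ty": 0,"tz": 0,"twist": 0}
  ],
  "jaw": -0.5
}}

```text
clock: 17.18
ee_pos: [0.5935, -0.0246, 0.0618]
eef_rot: [-3.141, 0.0, 1.469]
contact_force: [-0.7, 0.9, -0.8]
grip_width: 0.753
gripper_force: 0.0
```

{"fn": "step_arm", "kwargs": {
  "commands": [
    {"tx": 0,"ty": 0,"tz": -0.1,"twist": 0},
    {"tx": 0,"ty": 0,"tz": -0.25,"twist": 0},
    {"tx": 0,"ty": 0,"tz": -0.25,"twist": 0},
    {"tx": 0,"ty": 0,"tz": 0,"twist": 0},
    {"tx": 0,"ty": 0,"tz": 0,"twist": 0}
  ]
}}

```text
clock: 17.8
ee_pos: [0.5932, -0.0246, 0.1816]
eef_rot: [-3.141, 0.0, 1.469]
contact_force: [0.1, 0.1, -1.0]
grip_width: 0.752
gripper_force: 0.0
```

Run:
```python
from h import *
c=camera("wrist"); save(c,"w9"); P=world(c);rods(P,.593,-.0246); print("disc in cell",blob(P,.5933,-.0245,.068,.079,.028)); mark(c,(.5933,-.0245),.0745,8)
t=camera("top"); print(blob(world(t),.5933,-.0245,.068,.079,.028))
plan(.5054,-.2225,.19,1.4705,5)
```

```text
rods [[0.6165, -0.0051], [0.5742, -0.0009], [0.5698, -0.0436], [0.6127, -0.0476]] mean [ 0.5933 -0.0243]
yaws [-5.4 -5.8 -5.5 -5.2] rad [0.0301 0.0302 0.0304 0.0302]
disc in cell (2616, array([ 0.5929, -0.0242,  0.0746]), array([ 0.5933, -0.0245,  0.028 ]))
mark 281 203 144.0 215.35416666666669 [ 0.5928 -0.0246  0.0745]
(0, None)
{'tx': np.float64(-0.206), 'ty': np.float64(-0.066), 'tz': np.float64(-0.01), 'twist': np.float64(-0.0)}
{'tx': np.float64(-0.206), 'ty': np.float64(-0.066), 'tz': np.float64(-0.01), 'twist': np.float64(-0.0)}
{'tx': np.float64(-0.206), 'ty': np.float64(-0.066), 'tz': np.float64(-0.01), 'twist': np.float64(-0.0)}
{'tx': np.float64(-0.206), 'ty': np.float64(-0.067), 'tz': np.float64(-0.01), 'twist': np.float64(-0.0)}
{'tx': np.float64(-0.206), 'ty': np.float64(-0.067), 'tz': np.float64(-0.01), 'twist': np.float64(-0.0)}
now [ 0.5923 -0.0246  0.1801] 1.4692 step mm 43.280731405574684
```

View pics/w9.png

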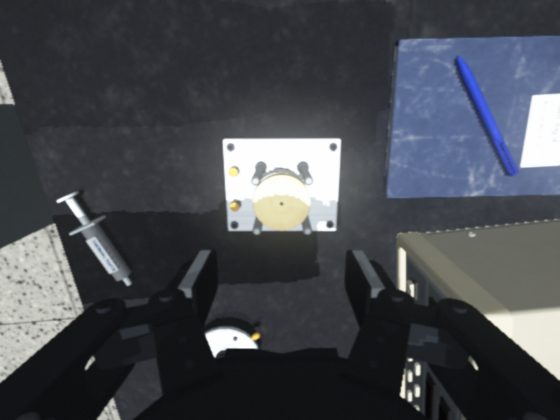

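The thin disc is seated flat on the thick one, with its mark at (281,203) and its top at 0.0746. Now for the head.

{"fn": "step_arm", "kwargs": {
  "commands": [
    {"tx": -0.205,"ty": -0.065,"tz": 0,"twist": 0},
    {"tx": -0.205,"ty": -0.065,"tz": 0,"twist": 0},
    {"tx": -0.205,"ty": -0.065,"tz": 0,"twist": 0},
    {"tx": -0.205,"ty": -0.065,"tz": 0,"twist": 0},
    {"tx": -0.205,"ty": -0.065,"tz": 0,"twist": 0},
    {"tx": 0,"ty": 0,"tz": 0,"twist": 0},
    {"tx": 0,"ty": 0,"tz": 0,"twist": 0}
  ],
  "jaw": -1
}}

```text
clock: 18.77
ee_pos: [0.5075, -0.2215, 0.1807]
eef_rot: [-3.139, -0.001, 1.469]
contact_force: [0.7, -0.6, -0.1]
grip_width: 0.998
gripper_force: 0.0
```

Run:
```python
from h import *
c=camera("wrist"); save(c,"w10"); P=world(c)
print("flange",blob(P,.5054,-.2225,.024,.033,.05)); print("grip",blob(P,.5054,-.2225,.068,.08,.025))
for z0,z1 in ((.03,.06),(.06,.08)):print(blob(P,.5054,-.2225,z0,z1,.02))
plan(.5054,-.2225,.10,1.4705,3)
```

```text
flange (3934, array([ 0.5064, -0.2198,  0.0285]), array([ 0.51  , -0.2207,  0.0452]))
grip (638, array([ 0.5057, -0.2222,  0.0735]), array([ 0.5055, -0.2234,  0.0129]))
(172, array([ 0.5067, -0.2132,  0.0472]), array([ 0.5063, -0.2218,  0.0188]))
(701, array([ 0.5058, -0.2215,  0.0733]), array([ 0.5054, -0.2233,  0.0131]))
{'tx': np.float64(-0.003), 'ty': np.float64(-0.004), 'tz': np.float64(0.135), 'twist': np.float64(-0.0)}
{'tx': np.float64(-0.003), 'ty': np.float64(-0.004), 'tz': np.float64(0.135), 'twist': np.float64(-0.0)}
{'tx': np.float64(-0.003), 'ty': np.float64(-0.004), 'tz': np.float64(0.135), 'twist': np.float64(-0.0)}
now [ 0.5078 -0.2211  0.1809] 1.4698 step mm 26.997369057786365
```

View pics/w10.png

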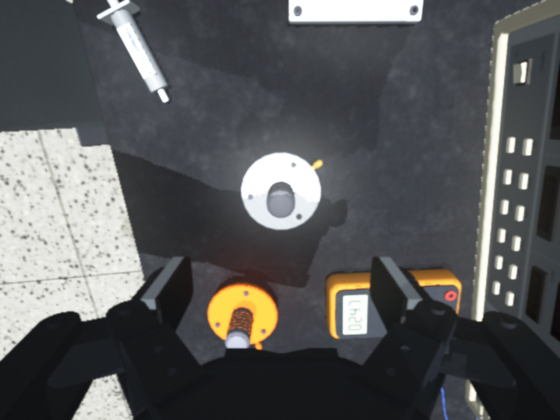

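The view shows the pale head with its grip at (281,199). The multimeter is at (395,303) and the orange decoy at (242,313); both are clear of it.

{"fn": "step_arm", "kwargs": {
  "commands": [
    {"tx": -0.004,"ty": -0.005,"tz": 0.2,"twist": 0},
    {"tx": -0.004,"ty": -0.005,"tz": 0.2,"twist": 0},
    {"tx": 0,"ty": 0,"tz": 0.2,"twist": 0},
    {"tx": 0,"ty": 0,"tz": 0.13,"twist": 0},
    {"tx": 0,"ty": 0,"tz": 0,"twist": 0},
    {"tx": 0,"ty": 0,"tz": 0,"twist": 0}
  ]
}}

```text
clock: 19.58
ee_pos: [0.5069, -0.2229, 0.0368]
eef_rot: [3.14, 0.0, 1.471]
contact_force: [-0.6, 1.0, -0.1]
grip_width: 1.0
gripper_force: 0.0
```

Run:
```python
from h import *
plan(.5056,-.2227,.031,1.4705,1)
```

```text
{'tx': np.float64(0.0), 'ty': np.float64(-0.007), 'tz': np.float64(0.029), 'twist': np.float64(0.0)}
now [ 0.5069 -0.2229  0.0368] 1.4705 step mm 5.923497471874733
```

{"fn": "step_arm", "kwargs": {
  "commands": [
    {"tx": 0,"ty": -0.006,"tz": 0.027,"twist": 0},
    {"tx": 0,"ty": 0,"tz": 0,"twist": 0},
    {"tx": 0,"ty": 0,"tz": 0,"twist": 0},
    {"tx": 0,"ty": 0,"tz": 0,"twist": 0},
    {"tx": 0,"ty": 0,"tz": 0,"twist": 0},
    {"tx": 0,"ty": 0,"tz": 0,"twist": 0},
    {"tx": 0,"ty": 0,"tz": 0,"twist": 0}
  ],
  "jaw": 1,
  "force": 70
}}

```text
clock: 20.45
ee_pos: [0.5052, -0.2235, 0.0312]
eef_rot: [3.14, 0.001, 1.469]
contact_force: [-0.1, 1.2, 4.1]
grip_width: 0.284
gripper_force: 69.2
```

{"fn": "step_arm", "kwargs": {
  "commands": [
    {"tx": 0,"ty": 0,"tz": -0.1,"twist": 0},
    {"tx": 0,"ty": 0,"tz": -0.25,"twist": 0},
    {"tx": 0,"ty": 0,"tz": -0.25,"twist": 0},
    {"tx": 0,"ty": 0,"tz": -0.15,"twist": 0},
    {"tx": 0,"ty": 0,"tz": 0,"twist": 0},
    {"tx": 0,"ty": 0,"tz": 0,"twist": 0},
    {"tx": 0,"ty": 0,"tz": 0,"twist": 0}
  ]
}}

```text
clock: 21.32
ee_pos: [0.5033, -0.2226, 0.1782]
eef_rot: [-3.137, -0.001, 1.469]
contact_force: [-0.2, 0.0, -1.7]
grip_width: 0.285
gripper_force: 69.1
```

Run:
```python
from h import *
c=camera("wrist"); save(c,"w11"); np.savez("w11.npz",**c); P=world(c); s=read_state(); e=np.array(s["ee_pos"]); print(e,s["grip_width"])
print("flange",blob(P,e[0],e[1],e[2]-.012,e[2]+.008,.05)); print("grip",blob(P,e[0],e[1],e[2]+.03,e[2]+.055,.02))
m=(np.hypot(P[...,0]-e[0],P[...,1]-e[1])<.039)&(abs(P[...,2]-e[2]+.002)<.01)
q=P[m]; A=np.c_[q[:,:2]-e[:2],np.ones(len(q))]; print("plane",np.linalg.lstsq(A,q[:,2],rcond=None)[0],m.sum())
plan(.5933,-.0244,.16,1.4705,5)
```

```text
[ 0.50353691 -0.22272489  0.17843085] 0.28291668141585063
flange (9084, array([ 0.5055, -0.2045,  0.1755]), array([ 0.505 , -0.2145,  0.0449]))
grip (4746, array([ 0.5037, -0.2183,  0.2198]), array([ 0.5036, -0.2217,  0.0195]))
plane [-0.00678107 -0.0205003   0.17629369] 8157
{'tx': np.float64(0.206), 'ty': np.float64(0.069), 'tz': np.float64(0.018), 'twist': np.float64(-0.0)}
{'tx': np.float64(0.206), 'ty': np.float64(0.069), 'tz': np.float64(0.018), 'twist': np.float64(-0.0)}
{'tx': np.float64(0.206), 'ty': np.float64(0.069), 'tz': np.float64(0.018), 'twist': np.float64(-0.0)}
{'tx': np.float64(0.206), 'ty': np.float64(0.069), 'tz': np.float64(0.018), 'twist': np.float64(-0.0)}
{'tx': np.float64(0.206), 'ty': np.float64(0.069), 'tz': np.float64(0.018), 'twist': np.float64(-0.0)}
now [ 0.5035 -0.2227  0.1784] 1.4691 step mm 43.69433338385831
```

View pics/w11.png

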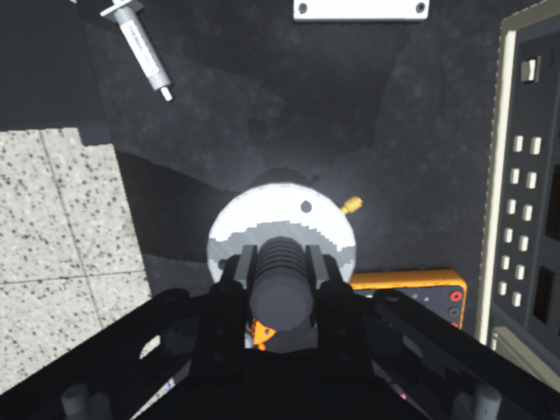

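That is my tenth and last picture. The head is held upright by its grip (280,285), and the flange is clear of the fingers. I'll fit the flange circle for the centring offset.

Run:
```python
from h import *
from scipy.optimize import least_squares
c=np.load("w11.npz"); P=world(c); e=np.array([.5035,-.2227,.1784])
m=((np.hypot(P[...,0]-e[0],P[...,1]-e[1])<.06)&(abs(P[...,2]-e[2]+.0025)<.006)).astype(np.uint8)
m=cv2.morphologyEx(m,cv2.MORPH_OPEN,np.ones((15,15)))
k=cv2.findContours(m,cv2.RETR_EXTERNAL,cv2.CHAIN_APPROX_NONE)[0]; k=max(k,key=len)[:,0]
k=k[(k[:,1]<240)]; q=np.array([pix(c,u,v,e[2]-.0022) for u,v in k])
r=least_squares(lambda x:np.hypot(q[:,0]-x[0],q[:,1]-x[1])-x[2],[*e[:2],.04],loss="soft_l1",f_scale=.0005)
r2=least_squares(lambda x:np.hypot(q[:,0]-x[0],q[:,1]-x[1])-.04,e[:2],loss="soft_l1",f_scale=.0005)
print(r.x.round(4),r2.x.round(4),len(q),"tool",tool(np.r_[r2.x,e[2]],e,1.469))
```

```text
[ 0.5029 -0.228   0.042 ] [ 0.5032 -0.2254] 289 tool [-0.0027  0.     -0.    ]
```

{"fn": "step_arm", "kwargs": {
  "commands": [
    {"tx": 0.205,"ty": 0.07,"tz": 0,"twist": 0},
    {"tx": 0.205,"ty": 0.07,"tz": 0,"twist": 0},
    {"tx": 0.205,"ty": 0.07,"tz": 0,"twist": 0},
    {"tx": 0.205,"ty": 0.07,"tz": 0,"twist": 0},
    {"tx": 0.205,"ty": 0.07,"tz": 0,"twist": 0},
    {"tx": 0,"ty": 0,"tz": 0,"twist": 0},
    {"tx": 0,"ty": 0,"tz": 0,"twist": 0},
    {"tx": 0,"ty": 0,"tz": 0,"twist": 0}
  ]
}}

```text
clock: 22.38
ee_pos: [0.5945, -0.0274, 0.18]
eef_rot: [-3.14, 0.0, 1.468]
contact_force: [0.2, 0.1, -1.5]
grip_width: 0.286
gripper_force: 69.1
```

Run:
```python
from h import *
plan(.5933,-.0244,.13,1.4705,2)
```

```text
{'tx': np.float64(0.007), 'ty': np.float64(-0.004), 'tz': np.float64(0.125), 'twist': np.float64(-0.001)}
{'tx': np.float64(0.007), 'ty': np.float64(-0.004), 'tz': np.float64(0.125), 'twist': np.float64(-0.001)}
now [ 0.5945 -0.0274  0.18  ] 1.4677 step mm 25.072165170138277
```

Run:
```python
from h import *
c=np.load("w11.npz"); P=world(c); g=c["color"].mean(-1); e=np.array([.5035,-.2227,.1784]); zt=e[2]-.0022
col=g[170:200,276:286].mean(1); print(col.round(),P[170:200:2,281,2].round(4)); 
r=170+int(np.argmax(np.diff(col)));print(r)
for z in (zt,zt-.008): print(pix(c,281,r+.5,z), "left/right at row 240:",[pix(c,u,240,z) for u in (208,355)])
# grip sides at its dome
print(g[285,225:340].astype(int)[::3])
```

```text
[ 68.  69.  70.  71.  72.  73.  74.  75.  76.  77.  80.  91. 122. 166.
 217. 236. 234. 248. 254. 254. 254. 254. 254. 254. 254. 254. 254. 254.
 254. 254.] [0.0008 0.0004 0.0006 0.0005 0.0011 0.0019 0.1693 0.1743 0.1745 0.1753
 0.1753 0.1759 0.1765 0.1761 0.1746]
183
[ 0.5069 -0.1824  0.1762] left/right at row 240: [array([ 0.4662, -0.2084,  0.1762]), array([ 0.542 , -0.216 ,  0.1762])]
[ 0.5067 -0.1842  0.1682] left/right at row 240: [array([ 0.4637, -0.2116,  0.1682]), array([ 0.5438, -0.2196,  0.1682])]
[ 26  26  27  26  26  28 103  85  31  33  58  68  75  76  77  77  78  79
  81  80  80  79  77  78  76  77  72  61  46  31  50 121  43  31  31  32
  31  31  31]
```

{"fn": "step_arm", "kwargs": {
  "commands": [
    {"tx": 0.009,"ty": -0.003,"tz": 0.14,"twist": 0},
    {"tx": 0.009,"ty": -0.003,"tz": 0.14,"twist": 0},
    {"tx": 0,"ty": 0,"tz": 0,"twist": 0},
    {"tx": 0,"ty": 0,"tz": 0,"twist": 0},
    {"tx": 0,"ty": 0,"tz": 0,"twist": 0}
  ]
}}

```text
clock: 23.0
ee_pos: [0.5954, -0.0231, 0.1262]
eef_rot: [3.139, -0.0, 1.469]
contact_force: [0.7, -0.4, -1.6]
grip_width: 0.282
gripper_force: 69.1
```

Run:
```python
from h import *
s=read_state();print(s["eef_rot"],s["contact_force"],s["torque"]); plan(.5937,-.0236,.108,1.4705,2)
c=camera("wrist"); g=c["color"].mean(-1); P=world(c); e=np.array(s["ee_pos"])
col=g[170:200,276:286].mean(1); r=170+int(np.argmax(np.diff(col))); print(r,pix(c,281,r+.5,e[2]-.010),e)
rods(P,.5933,-.0244)
```

```text
[ 3.13855895e+00 -1.11385171e-04  1.46852996e+00] [ 0.65754065 -0.38354336 -1.55775407] [ 0.03665065 -0.01266558 -0.02111074]
{'tx': np.float64(-0.002), 'ty': np.float64(-0.004), 'tz': np.float64(0.046), 'twist': np.float64(-0.001)}
{'tx': np.float64(-0.002), 'ty': np.float64(-0.004), 'tz': np.float64(0.046), 'twist': np.float64(-0.001)}
now [ 0.5954 -0.0231  0.1262] 1.4685 step mm 9.143664779766274
183 [0.5989 0.0153 0.1162] [ 0.59535853 -0.0231238   0.12620574]
rods [] mean nanh.py:29: RuntimeWarning: Mean of empty slice.
  print("rods",r.round(4).tolist(),"mean",r.mean(0).round(4))
  ret = ret.dtype.type(ret / rcount)
```

Correct the xy position at this height first.

{"fn": "step_arm", "kwargs": {
  "commands": [
    {"tx": -0.003,"ty": -0.008,"tz": 0.025,"twist": 0},
    {"tx": 0,"ty": 0,"tz": 0,"twist": 0},
    {"tx": 0,"ty": 0,"tz": 0,"twist": 0},
    {"tx": 0,"ty": 0,"tz": 0,"twist": 0}
  ]
}}

```text
clock: 23.55
ee_pos: [0.5927, -0.0231, 0.1196]
eef_rot: [3.141, 0.0, 1.469]
contact_force: [0.8, 0.4, -1.0]
grip_width: 0.289
gripper_force: 69.1
```

{"fn": "step_arm", "kwargs": {
  "commands": [
    {"tx": -0.003,"ty": 0.004,"tz": 0,"twist": 0},
    {"tx": 0,"ty": 0,"tz": 0.03,"twist": 0},
    {"tx": 0,"ty": 0,"tz": 0.025,"twist": 0},
    {"tx": 0,"ty": 0,"tz": 0,"twist": 0},
    {"tx": 0,"ty": 0,"tz": 0,"twist": 0},
    {"tx": 0,"ty": 0,"tz": 0,"twist": 0}
  ]
}}

```text
clock: 24.3
ee_pos: [0.5935, -0.0238, 0.1087]
eef_rot: [3.141, -0.0, 1.469]
contact_force: [0.7, 0.1, -1.6]
grip_width: 0.287
gripper_force: 69.1
```

{"fn": "step_arm", "kwargs": {
  "commands": [
    {"tx": 0,"ty": 0,"tz": 0.015,"twist": 0},
    {"tx": 0,"ty": 0,"tz": 0.01,"twist": 0},
    {"tx": 0,"ty": 0,"tz": 0,"twist": 0},
    {"tx": 0,"ty": 0,"tz": 0,"twist": 0}
  ]
}}

```text
clock: 24.8
ee_pos: [0.5936, -0.0238, 0.1041]
eef_rot: [3.141, -0.0, 1.469]
contact_force: [-0.2, 0.0, 1.9]
grip_width: 0.287
gripper_force: 69.7
```

{"fn": "step_arm", "kwargs": {
  "commands": [
    {"tx": 0,"ty": 0,"tz": 0.01,"twist": 0},
    {"tx": 0,"ty": 0,"tz": 0.01,"twist": 0},
    {"tx": 0,"ty": 0,"tz": 0,"twist": 0},
    {"tx": 0,"ty": 0,"tz": 0,"twist": 0}
  ]
}}

```text
clock: 25.3
ee_pos: [0.5937, -0.0238, 0.1003]
eef_rot: [3.14, -0.0, 1.469]
contact_force: [-1.2, -0.3, 7.5]
grip_width: 0.286
gripper_force: 70.1
```

{"fn": "step_arm", "kwargs": {
  "commands": [
    {"tx": 0,"ty": 0,"tz": 0.01,"twist": 0},
    {"tx": 0,"ty": 0,"tz": 0.005,"twist": 0},
    {"tx": 0,"ty": 0,"tz": 0,"twist": 0},
    {"tx": 0,"ty": 0,"tz": 0,"twist": 0}
  ]
}}

```text
clock: 25.8
ee_pos: [0.5937, -0.0238, 0.0978]
eef_rot: [3.14, -0.0, 1.469]
contact_force: [-3.0, -1.2, 9.5]
grip_width: 0.287
gripper_force: 70.3
```

{"fn": "step_arm", "kwargs": {
  "commands": [
    {"tx": 0,"ty": 0,"tz": 0.005,"twist": 0},
    {"tx": 0,"ty": 0,"tz": 0,"twist": 0},
    {"tx": 0,"ty": 0,"tz": 0,"twist": 0}
  ]
}}

```text
clock: 26.18
ee_pos: [0.5937, -0.0238, 0.0972]
eef_rot: [3.14, -0.0, 1.469]
contact_force: [-2.5, 0.7, 10.6]
grip_width: 0.284
gripper_force: 70.7
```

{"fn": "step_arm", "kwargs": {
  "commands": [
    {"tx": 0,"ty": 0,"tz": 0.005,"twist": 0},
    {"tx": 0,"ty": 0,"tz": 0,"twist": 0},
    {"tx": 0,"ty": 0,"tz": 0,"twist": 0}
  ]
}}

```text
clock: 26.55
ee_pos: [0.5938, -0.0238, 0.0971]
eef_rot: [3.139, -0.0, 1.469]
contact_force: [-4.8, 0.1, 15.5]
grip_width: 0.285
gripper_force: 71.1
```

{"fn": "step_arm", "kwargs": {
  "commands": [
    {"tx": 0,"ty": 0,"tz": 0.003,"twist": 0},
    {"tx": 0,"ty": 0,"tz": 0,"twist": 0},
    {"tx": 0,"ty": 0,"tz": 0,"twist": 0}
  ]
}}

```text
clock: 26.92
ee_pos: [0.5938, -0.0238, 0.0971]
eef_rot: [3.139, -0.0, 1.469]
contact_force: [-5.6, -0.2, 18.3]
grip_width: 0.289
gripper_force: 71.4
```

Run:
```python
from h import *
c=camera("wrist"); P=world(c); s=read_state(); e=np.array(s["ee_pos"]); print(e,s["contact_force"])
m=(np.hypot(P[...,0]-e[0],P[...,1]-e[1])<.039)&(abs(P[...,2]-e[2]+.002)<.01)
q=P[m]; A=np.c_[q[:,:2]-e[:2],np.ones(len(q))]; print("plane",np.linalg.lstsq(A,q[:,2],rcond=None)[0],np.median(q[:,2]))
T=world(camera("top")); print("small",blob(T,.4993,.2997,.006,.016,.04))
for q in ("paste_syringe","multimeter"): print(q,[d["location"] for d in landmark_of(q,"top")[:1]])
```

```text
[ 0.59377582 -0.02378351  0.09704244] [-5.56127654  0.05639976 18.69323731]
plane [-0.00293363 -0.0226274   0.09522369] 0.09450531165842915
small (161, array([0.4975, 0.3006, 0.0099]), array([0.495 , 0.3055, 0.0368]))
paste_syringe [[0.3848, -0.0647, -0.0017]]
multimeter [[0.6197, -0.3771, -0.0013]]
```

```bash
python3 -c "
from rig import *
print(hand_in()); s=read_state(); print(s['ee_pos'],s['contact_force'])"
```

```text
the job is handed in; nothing more can be done
None
the job is handed in; nothing more can be done
```

Both discs are stacked in the cell, and the job was handed in with the head still held and its flange on the rods. That press puts an estimated 7 N on the rods. The bystanders look unmoved, and the hand-in returned no verdict.

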